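# Park the clay roller on the red line and set its stop block

## Task

Without picking anything up, roll the wooden clay roller across the board with your fingertips until it lies along the red line (not the blue one), and leave it at rest there. Then push the small dark stop block along the board until it sits squarely against the side of the roller, with the roller still on the red line. Leave the other things where they are.

Things in the scene. Friction and masses are not known exactly. Their poses are not given: they have to be found in the camera images.
- board: fixed tan hardboard work board, 280 mm (its x) by 440 mm (its y), 6 mm thick; origin at the centre of its underside on the table, so its top is at z = 0.006. It is turned up to 0.3 rad from the world axes
- red_mid (a point): middle of the red line painted on the board (6 mm wide, 270 mm long, no height). The line runs along this point's x axis; its y axis points across the board, away from the side where the roller and the stop block start. The roller starts 40 to 150 mm from it on the -y side, and may have to roll over the blue line
- blue_mid (a point): middle of the blue line, same size, parallel to the red one and 40 to 60 mm from it on either side; not the goal
- roller_center (a point): centre of the loose roller: plain light wooden cylinder, 44 mm diameter, 200 mm long, about 0.2 kg, lying within 0.05 rad of parallel to the red line. Its x axis is the cylinder's axis; y and z turn as it rolls. Lying on the board: centre z = 0.028, top z = 0.050. A fingertip resting on its top and moving sideways rolls it half as far as the fingertip moves
- roller: the same roller; this origin lies on its surface, 22 mm from the axis, and goes round as it rolls (straight below the centre at the start). Friction on board and fingertips is about 0.6; slight rolling resistance, so it coasts only briefly when let go
- roller_end_a (a point): centre of the roller's end face at +100 mm along its x axis
- roller_end_b (a point): centre of the roller's other end face, at -100 mm along its x axis
- stop_center (a point): centre of the loose dark wooden stop block, 60 mm (its x, roughly along the roller) by 24 mm (its y) by 30 mm high, about 0.12 kg, standing on the board (centre z = 0.021, top z = 0.036) on the roller's side away from the red line, about opposite its middle, turned up to 0.1 rad from the board. Its +y face looks at the roller; touching squarely, the centres are 34 mm apart horizontally
- stop: the same block; origin at the centre of its underside, same axes
- knife: wooden modelling knife, 130 mm long, lying flat near the far edge of the board; leave alone
- eraser: pink eraser, 45 x 20 x 13 mm, near the board's near edge; leave alone
- cup: white paper cup with brushes, 76 mm across the rim, 90 mm high (brushes to 130 mm), on the table beside the board; leave alone
- jar: brown jar with white lid, 60 mm across, 75 mm high, on the table beside the board; leave alone
- plaque: grey clay plaque with leaf relief, 150 x 170 x 16 mm, on the table beside the board; leave alone
There are look-alikes about, which are no part of the job. What is meant by the stop is not white, and is the larger of those in its own colour. Leave any turquoise look-alike of the roller alone.

How it is judged:
On the way, in this order (a step that is already met when the one before it is completed fails the run):
1. the roller has rolled (turned at least a fifth of a turn about its axis), not been dragged, on its way to the red line (angle between roller's own z axis and vertical above 1.2 rad and height (world z) of roller_center below 0.033 m).
2. the roller lies at rest along the red line, untouched by the stop block, which is still clear of it (y of roller_end_a in the frame of red_mid between -0.01 and 0.01 m and y of roller_end_b in the frame of red_mid between -0.01 and 0.01 m and x of roller_center in the frame of red_mid between -0.04 and 0.04 m and height (world z) of roller_center below 0.033 m and linear speed of roller below 0.01 m/s and y of roller_center in the frame of stop above 0.05 m), for 0.3 s.
At the end, for the whole second after the job is handed in: Roller at rest on the board, both ends of its axis within 10 mm of the red line's middle and its centre within 40 mm of the line's centre lengthwise; stop block standing at rest, parallel within 0.15 rad, centres 30 to 40 mm apart across its face (34 is touching), within 70 mm lengthwise (y of roller_end_a in the frame of red_mid between -0.01 and 0.01 m and y of roller_end_b in the frame of red_mid between -0.01 and 0.01 m and x of roller_center in the frame of red_mid between -0.04 and 0.04 m and height (world z) of roller_center below 0.033 m and linear speed of each of roller, stop below 0.01 m/s and y of roller_center in the frame of stop between 0.03 and 0.04 m and x of roller_center in the frame of stop between -0.07 and 0.07 m and angle between the x axis of stop and the x axis of roller, either way round below 0.15 rad and angle between stop's own z axis and vertical below 0.1 rad and height (world z) of stop_center below 0.026 m).
It fails at once if the roller is lifted off the board (more than 10 mm) (height (world z) of roller_center above 0.038 m).
It fails at once if the stop block is lifted off the board (more than 10 mm) or tipped over (height (world z) of stop_center above 0.031 m or angle between stop's own z axis and vertical above 0.6 rad).
It fails at once if the knife, eraser, cup, jar or plaque is moved by more than 20 mm (distance of any of knife, eraser, cup, jar, plaque from where it was at the start of the episode above 0.02 m).
It also fails if it takes over 64 s, if anything falls off the work surface, if the arm or the gripper's body presses on something with over 40 N, if the wrist force passes 120 N, or if a joint passes its speed limit or range.

## Robot

A 7-joint arm with a two-finger parallel gripper is mounted at the origin on the work surface. World frame = base frame: x ahead of the robot, y to its left, z up, the work surface at z = 0. Lengths are in m, angles in rad, forces in N, time in s.
With the tool pointing down it reaches from about 0.35 to 0.9 m from the base axis. Payload 8.1 kg.
Tool frame: the origin (TCP) lies midway between the tips of the shut fingers; the grasp point (between the pads) lies 19 mm behind it; z points along the fingers, y is the line along which they close (so a half turn about z gives the same grasp; the last joint's range is limited). The gripper opens to 85 mm and grips with 20 to 120 N. Pads are 22 mm wide; open, the fingers measure 114 mm over their backs; the gripper's body (76 mm by 85 mm) begins 54 mm behind the grasp point. The pads swing forward as they close: fully open they stand 13 mm farther back than shut.
Start: joints at [1.168, 0.434, 0.025, 1.573, -0.012, 1.134, -0.075], TCP at [0.185, -0.597, 0.231] pointing down, gripper open.
Joint ranges: [-2.62, 2.62], [-0.44, 2.09], [-1.27, 1.32], [0.08, 2.57], [-1.32, 4.46], [0.12, 2], [-2.74, 2.74]. Speed limits (rad/s): [2.22, 2.22, 3.01, 3.01, 3.14, 3.14, 3.14].

## Interface

Orientations are given as a unit quaternion [w, x, y, z].
In Python, from bench import bot gives the robot as it stands.
- The arm moves only by the tool move_arm, never from a script. Its argument "steps" is one flat list of numbers, 7 for each row, row after row: the shift along the tool's x, y, z in mm, then the turn, a rotation vector about the tool's x, y, z in degrees, then the opening in per cent of the stroke, from 0 (shut) to 100 (fully open). In form: [dx, dy, dz, rx, ry, rz, gripper, dx, dy, dz, rx, ry, rz, gripper, ...]. A call has 1 to 10 rows; each row shifts and turns the commanded pose from where the row before left it, along the tool's axes as they then stand; what a row does not reach is not made up. A row lasts 1/10 s, in which the tool goes at most 50 mm and 8.59 degrees, less where a joint would pass 70% of its speed; a pose out of reach is approached as far as the arm can. A call is refused whole if a number of a shift passes 50 or a number of a turn 8.59, either way. A call with a gripper value outside its range is refused whole. The fingers move at their own pace and stop on an object; "newtons" is the grip in N (left out, the last holds). Time passes only in rows, so rows that do not move let the fingers close. It gives the time, the measured TCP pose, the force, the opening and the grip force at its end, in the units of the state.
- bot.read_state(): the state, without advancing time (a new reading comes with each control period).
- bot.capture(name): name is "side" or "top"; returns a dict with "img" (420x560x3 uint8, red, green, blue), "mtx" (3x3 intrinsics, pixels), "R" (3x3) and "t" (3): a world point X has camera coordinates R X + t. Camera axes: x right, y down, z forward; pixel columns grow to the right and rows downward; lengths in m; the calibration is good to about 2 mm. A picture is of the moment at which its call begins. There is no depth.
- bot.finish_job(): hands the job in; it is judged then, once.
The state is a dict: "clock": time; "qpos": joint angles; "dq": joint speeds; "tau": joint torques, N m; "position": TCP position; "orientation": TCP orientation; "ft_force": force on the tool from outside, world axes, zero at the start; "wrist_torque": the same for the moment, N m; "grip_width": finger opening in m; "grasp_force": force on a finger pad.
Only numpy, scipy, OpenCV 4.12 (cv2) and the standard library are available. Lean on these libraries where they do the work, as an engineer would, in place of code of your own. Each camera call takes 0.05 s, during which the arm holds its last target. There are 200 camera calls.

## Working session

There is one attempt and no reset: what is moved stays moved. The work goes in short steps, Python scripts to look and compute and a tool call to move; the robot and the scene stay as the last step left them, time stands still between calls to the robot, and variables do not carry over. Pictures are saved under pics/ and viewed, at most 10 in all, crops included, and the job is handed in when it is done.

Besides the shell and the picture viewer there is one more tool, called after "Call:" as name(argument=value, ...) on one line, values as JSON. move_arm: Moves the arm, as the interface text tells. Its arguments: {"type":"object","properties":{"steps":{"type":"array","items":{"type":"number"}},"newtons":{"type":"number"}},"required":["steps"]}

```bash
mkdir -p pics; ls
python3 - <<'E'
from bench import bot
import cv2,numpy as np
s=bot.read_state(); print(s)
for n in("top","side"):
    c=bot.capture(n); cv2.imwrite(f"pics/{n}0.png",cv2.resize(c["img"][:,:,::-1],(784,588),interpolation=cv2.INTER_CUBIC))
    print(n,c["mtx"].tolist(),c["R"].tolist(),c["t"].tolist())
E
```

```text
pics
{'clock': 0.0, 'qpos': array([ 1.16840973,  0.43524765,  0.02499727,  1.57410363, -0.01159859,
        1.13397762, -0.07506128]), 'dq': array([-0.0007713 ,  0.00083279,  0.00034107, -0.00017206,  0.00133492,
        0.00105723,  0.00131365]), 'tau': array([ 5.08634021e-04, -6.70469713e+01,  1.02572870e+00, -3.16215420e+01,
        1.56834419e-02,  1.24681089e-02, -1.24581877e-05]), 'position': array([ 0.18435638, -0.59666623,  0.23050839]), 'orientation': array([-7.71197928e-04,  9.88790632e-01,  1.49306577e-01, -1.95520481e-04]), 'ft_force': array([0.36689199, 0.45553077, 0.51377224]), 'wrist_torque': array([-0.00028687,  0.04381912,  0.02529289]), 'grasp_force': 0.0, 'grip_width': 0.08547150523289732}
top [[478.01056744596826, 0.0, 283.9417396434192], [0.0, 478.01056744596826, 209.476872812821], [0.0, 0.0, 1.0]] [[-0.019600539617643836, -0.9998077201731594, 0.000584404693731296], [-0.996972699553209, 0.019500966043298307, -0.07526718188536483], [0.07524131306857715, -0.002057912905593354, -0.9971632312726885]] [-0.04693705942478887, 0.5235361538783271, 1.1683844651872792]
side [[402.39016427953925, 0.0, 285.3955213511646], [0.0, 402.39016427953925, 210.94462741623167], [0.0, 0.0, 1.0]] [[-0.9983711003739997, -0.055802471951365305, 0.011884025501742099], [-0.042843141955355234, 0.5957016663815634, -0.8020623353939651], [0.03767772717935955, -0.8012650053473851, -0.5971220813872588]] [0.5154877843232214, 0.11784064666580797, 1.0608077852372122]
```

View pics/top0.png

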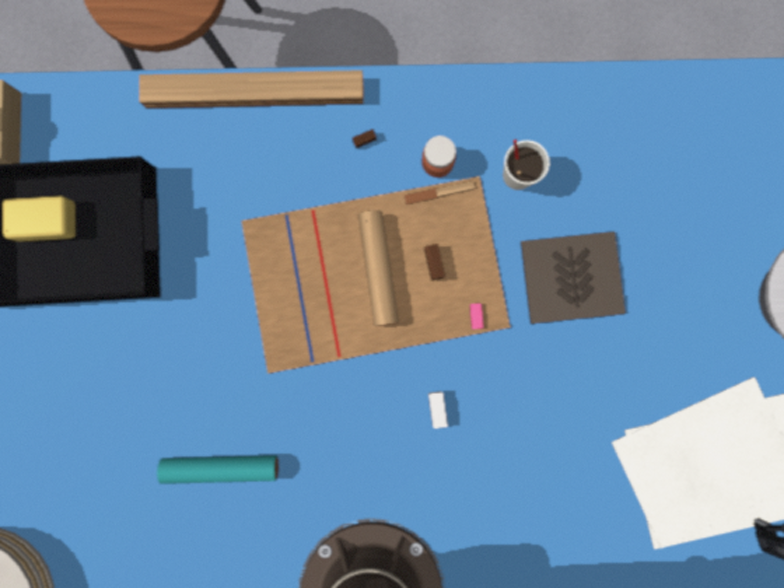

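View pics/side0.png

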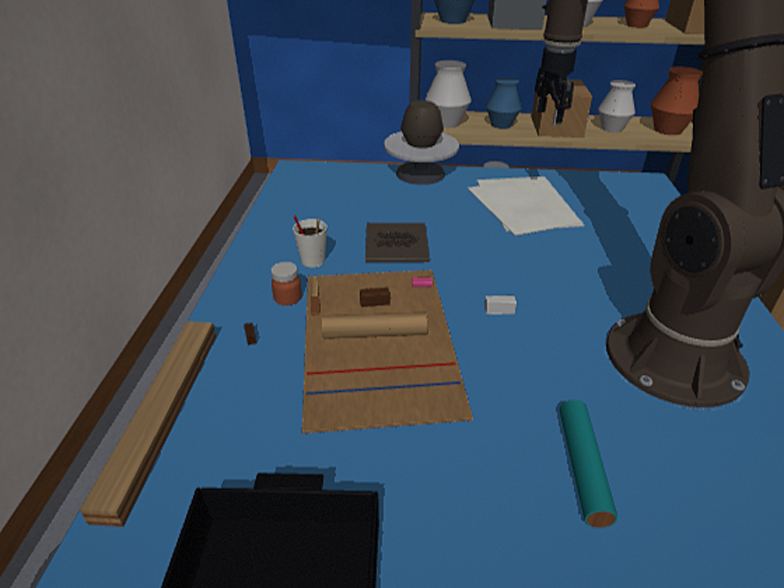

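The top view shows the red line from (314,210) to (339,356), the roller at about (378,268) and the stop at (434,262), with blue on the far side of red. I'll enlarge a crop to measure more closely.

```bash
cat > h.py <<'E'
from bench import bot
import cv2,numpy as np
def crop(name,x0,y0,w,h,k,f):
    c=bot.capture(name)
    cv2.imwrite(f,cv2.resize(c["img"][y0:y0+h,x0:x0+w,::-1],None,fx=k,fy=k,interpolation=cv2.INTER_CUBIC)); return c
def unproj(c,u,v,z):
    d=c["R"].T@np.linalg.inv(c["mtx"])@np.array([u,v,1.]); o=-c["R"].T@c["t"]
    return o+d*(z-o[2])/d[2]
def proj(c,X):
    p=c["mtx"]@(c["R"]@np.asarray(X)+c["t"]); return p[:2]/p[2]
E
python3 -c "
from h import *
crop('top',170,122,200,150,4,'pics/c1.png')"
```

```text
(no output)
```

View pics/c1.png

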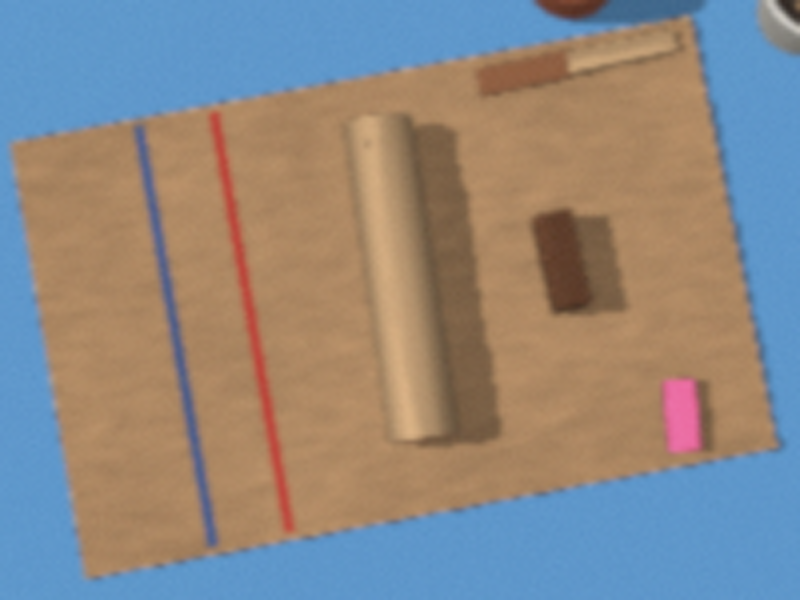

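The crop shows red (215,113)–(290,531), the roller axis (379,117)–(420,437), and the stop top centre at (561,261).

```bash
cat > m.py <<'E'
from h import *
c=bot.capture('top'); np.set_printoptions(precision=4,suppress=True)
U=lambda x,y,z:unproj(c,170+(x+.5)/4-.5,122+(y+.5)/4-.5,z)
r0,r1=U(290,531,.006),U(215,113,.006)
m=(r0+r1)/2; ex=(r1-r0)[:2]; L=np.hypot(*ex); ex/=L; ey=np.array([-ex[1],ex[0]])
print('red',m,'len',L,'ang',np.degrees(np.arctan2(ex[1],ex[0])))
F=lambda P:np.array([(P-m)[:2]@ex,(P-m)[:2]@ey])
P={}
for n,p in dict(rb=(420,437,.028),ra=(379,117,.028),s0=(533,217,.036),s1=(572,210,.036),s2=(590,303,.036),s3=(552,312,.036),blue=(176,337,.006),er=(682,415,.013),kn=(580,62,.012),c0=(12,143,.006),c1=(690,17,.006),c2=(780,449,.006),c3=(87,578,.006)).items():
    P[n]=U(*p);print(n,P[n],F(P[n]))
d=P['ra']-P['rb'];print('roller mid',(P['ra']+P['rb'])/2,F((P['ra']+P['rb'])/2),'len',np.linalg.norm(d),'ang',np.degrees(np.arctan2(d[1],d[0])))
s=sum(P['s%d'%i] for i in range(4))/4;d=P['s0']-P['s3'];print('stop',s,F(s),np.degrees(np.arctan2(d[1],d[0])))
from scipy.spatial.transform import Rotation as R
q=bot.read_state()['orientation'];print(R.from_quat(q,scalar_first=True).as_matrix())
E
python3 m.py
```

```text
red [0.5457 0.0714 0.006 ] len 0.2686809666519366 ang 9.455587025207983
rb [ 0.4696 -0.0332  0.028 ] [-0.0923 -0.0907]
ra [ 0.6692 -0.0113  0.028 ] [ 0.1082 -0.1019]
s0 [ 0.6034 -0.1054  0.036 ] [ 0.0278 -0.1839]
s1 [ 0.6073 -0.1296  0.036 ] [ 0.0277 -0.2084]
s2 [ 0.5495 -0.1392  0.036 ] [-0.0309 -0.2084]
s3 [ 0.5444 -0.1158  0.036 ] [-0.0321 -0.1844]
blue [0.5361 0.1195 0.006 ] [-0.0016  0.049 ]
er [ 0.4805 -0.1965  0.013 ] [-0.1083 -0.2536]
kn [ 0.7052 -0.1384  0.012 ] [ 0.1228 -0.2332]
c0 [0.6615 0.2223 0.006 ] [0.139  0.1298]
c1 [ 0.7343 -0.2096  0.006 ] [ 0.1398 -0.3082]
c2 [ 0.4583 -0.2581  0.006 ] [-0.1403 -0.3107]
c3 [0.3865 0.1762 0.006 ] [-0.1398  0.1295]
roller mid [ 0.5694 -0.0223  0.028 ] [ 0.008  -0.0963] len 0.20086026148992156 ang 6.264604052201957
stop [ 0.5762 -0.1225  0.036 ] [-0.0018 -0.1963] 9.933248780479325
[[ 0.9554  0.2953 -0.0003]
 [ 0.2953 -0.9554  0.0008]
 [-0.0001 -0.0009 -1.    ]]
```

```bash
cat > plan.py <<'E'
import sys; from h import *
from scipy.spatial.transform import Rotation as R
np.set_printoptions(precision=4,suppress=True)
m=np.array([.5457,.0714]); a=np.radians(9.456); ex=np.array([np.cos(a),np.sin(a)]); ey=np.array([-ex[1],ex[0]])
RT=np.array([[*ey,0],[*ex,0],[0,0,-1]]).T      # tool x=red y, tool y=red x, z down
def here():
    s=bot.read_state(); T=R.from_quat(s['orientation'],scalar_first=True)
    d=s['position'][:2]-m; print('t',round(s['clock'],2),'red xy',d@ex*1e3,d@ey*1e3,'z',s['position'][2]*1e3,'rot left',np.degrees((T.inv()*R.from_matrix(RT)).as_rotvec()),'F',s['ft_force'],'w',s['grip_width']); return s,T
if __name__=='__main__':
    s,T=here()
    if len(sys.argv)>1:
        x,y,z,n=map(float,sys.argv[1:]); n=int(n)
        goal=np.array([*(m+x/1e3*ex+y/1e3*ey),z/1e3]); d=(goal-s['position'])/n*1e3
        rv=(T.inv()*R.from_matrix(RT)).as_rotvec(degrees=True)/n
        for i in range(n):
            print(np.round([*T.inv().apply(d),*rv],1).tolist()); T=T*R.from_rotvec(rv,degrees=True)
E
python3 plan.py 10 -150 160 20
```

```text
t 0.2 red xy -466.1032919802145 -599.8335523644562 z 230.85454484928218 rot left [ -0.0462  -0.0332 -82.2819] F [0.6906 0.5576 0.2878] w 0.08542191407080098
[26.6, -19.1, 3.6, -0.0, -0.0, -4.1]
[27.9, -17.1, 3.6, -0.0, -0.0, -4.1]
[29.1, -15.1, 3.6, -0.0, -0.0, -4.1]
[30.1, -13.0, 3.6, -0.0, -0.0, -4.1]
[30.9, -10.8, 3.6, -0.0, -0.0, -4.1]
[31.6, -8.5, 3.6, -0.0, -0.0, -4.1]
[32.2, -6.2, 3.5, -0.0, -0.0, -4.1]
[32.5, -3.9, 3.5, -0.0, -0.0, -4.1]
[32.7, -1.6, 3.5, -0.0, -0.0, -4.1]
[32.7, 0.8, 3.5, -0.0, -0.0, -4.1]
[32.6, 3.1, 3.5, -0.0, -0.0, -4.1]
[32.3, 5.5, 3.5, -0.0, -0.0, -4.1]
[31.8, 7.8, 3.5, -0.0, -0.0, -4.1]
[31.2, 10.0, 3.5, -0.0, -0.0, -4.1]
[30.4, 12.2, 3.5, -0.0, -0.0, -4.1]
[29.4, 14.4, 3.5, -0.0, -0.0, -4.1]
[28.3, 16.5, 3.5, -0.0, -0.0, -4.1]
[27.1, 18.4, 3.5, -0.0, -0.0, -4.1]
[25.7, 20.3, 3.5, -0.0, -0.0, -4.1]
[24.1, 22.1, 3.5, -0.0, -0.0, -4.1]
```

Call:
move_arm(steps=[27,-19,3,0,0,-4,100,28,-17,3,0,0,-4,100,29,-15,3,0,0,-4,100,30,-13,3,0,0,-4,100,31,-11,3,0,0,-4,100,32,-8,3,0,0,-4,100,32,-6,3,0,0,-4,100,32,-4,3,0,0,-4,100,33,-2,3,0,0,-4,100,33,1,3,0,0,-4,100])

```text
clock: 1.2
position: [0.386, -0.3369, 0.2012]
orientation: [0.0, 0.877, 0.48, -0.0]
ft_force: [0.5, -0.2, 0.4]
grip_width: 0.0856
grasp_force: 0.0
```

Call:
move_arm(steps=[33,3,3,0,0,-4,100,32,5,3,0,0,-4,100,32,8,3,0,0,-4,100,31,10,3,0,0,-4,100,30,12,3,0,0,-4,100,29,14,3,0,0,-4,100,28,16,3,0,0,-4,100,27,18,3,0,0,-4,100,26,20,3,0,0,-4,100,0,0,0,0,0,0,100])

```text
clock: 2.2
position: [0.5699, -0.1034, 0.174]
orientation: [-0.001, 0.684, 0.729, 0.002]
ft_force: [0.5, 1.2, 0.4]
grip_width: 0.0854
grasp_force: 0.0
```

```bash
python3 plan.py 10 -150 60 5
```

```text
t 2.2 red xy -4.829493557104908 -176.37606662555098 z 173.98198819094557 rot left [ 0.088  -0.1731 -5.8187] F [0.4617 1.1978 0.4042] w 0.08540565898431501
[5.5, 2.4, 22.8, 0.0, -0.0, -1.2]
[5.4, 2.5, 22.8, 0.0, -0.0, -1.2]
[5.4, 2.6, 22.8, 0.0, -0.0, -1.2]
[5.4, 2.7, 22.8, 0.0, -0.0, -1.2]
[5.3, 2.9, 22.8, 0.0, -0.0, -1.2]
```

Call:
move_arm(steps=[5.4,2.4,23,0,0,-1.2,100,5.4,2.5,23,0,0,-1.2,100,5.4,2.6,23,0,0,-1.2,100,5.4,2.7,23,0,0,-1.2,100,5.4,2.9,23,0,0,-1.1,100,0,0,10,0,0,0,100,0,0,5,0,0,0,100,0,0,0,0,0,0,100])

```text
clock: 3.0
position: [0.578, -0.0811, 0.0443]
orientation: [-0.0, 0.649, 0.76, -0.0]
ft_force: [-0.0, 0.2, 0.5]
grip_width: 0.0854
grasp_force: 0.0
```

```bash
python3 plan.py; python3 -c "
from h import *
crop('side',190,160,180,135,4,'pics/c2.png')"
```

```text
t 3.0 red xy 6.768594104485294 -155.6947256684492 z 44.26239723146331 rot left [-0.0332  0.0171 -0.4511] F [-0.0207  0.2299  0.4589] w 0.08538549301022604
```

View pics/c2.png

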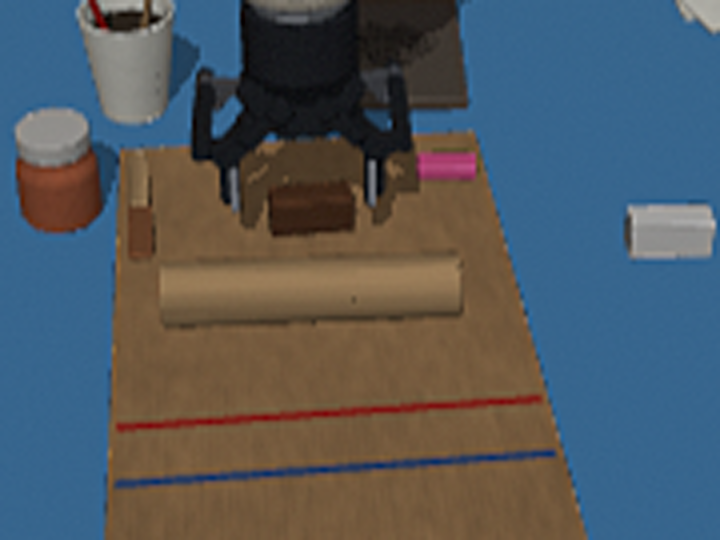

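The fingers straddle the area behind the roller, at image pixels about (232,200) and (372,200), clear of it. I'll descend next.

Call:
move_arm(steps=[2,1,15,0,0,-0.5,100,2,1,15,0,0,0,100,1,1,10,0,0,0,100,0,0,0,0,0,0,100,0,0,0,0,0,0,100])

```text
clock: 3.55
position: [0.5801, -0.0748, 0.0039]
orientation: [-0.0, 0.646, 0.764, -0.0]
ft_force: [-0.3, -0.4, -0.1]
grip_width: 0.0853
grasp_force: 0.0
```

```bash
python3 plan.py
```

```text
t 3.55 red xy 9.93145689107929 -149.8535714697511 z 3.8750036970676867 rot left [-0.0492 -0.0142  0.133 ] F [-0.3172 -0.396  -0.0928] w 0.0852909486580804
```

Call:
move_arm(steps=[5,0,0,0,0,0,100,5,0,0,0,0,0,100,4,0,0,0,0,0,100,4,0,0,0,0,0,100,4,0,0,0,0,0,100,4,0,0,0,0,0,100,4,0,0,0,0,0,100,4,0,0,0,0,0,100,3,0,0,0,0,0,100,3,0,0,0,0,0,100])

```text
clock: 4.55
position: [0.5736, -0.0352, 0.0043]
orientation: [-0.0, 0.646, 0.764, -0.0]
ft_force: [0.5, -0.4, 0.1]
grip_width: 0.0856
grasp_force: 0.5
```

```bash
python3 plan.py; python3 -c "
from h import *
crop('top',170,122,200,150,4,'pics/c3.png')"
```

```text
t 4.55 red xy 10.010472686320641 -109.76943247227285 z 4.273441917253789 rot left [-0.0025 -0.0002  0.1205] F [ 0.4853 -0.3872  0.0561] w 0.08558863193485737
```

View pics/c3.png

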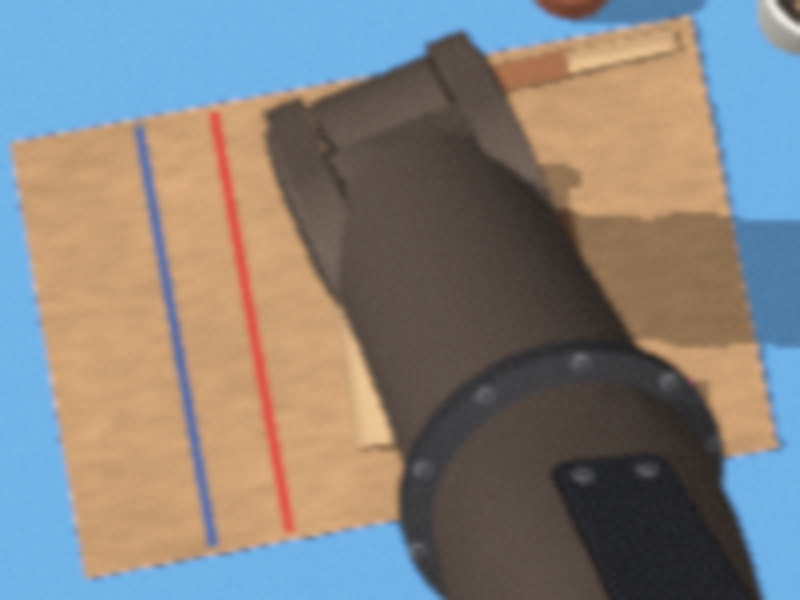

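The arm hides most of the top view; the visible roller edge at (360,445) has moved about 17 mm, as expected. I'll keep pushing and use the side camera from here.

Call:
move_arm(steps=[4,0,0,0,0,0,100,4,0,0,0,0,0,100,4,0,0,0,0,0,100,4,0,0,0,0,0,100,4,0,0,0,0,0,100,4,0,0,0,0,0,100,4,0,0,0,0,0,100,4,0,0,0,0,0,100,4,0,0,0,0,0,100,4,0,0,0,0,0,100])

```text
clock: 5.6
position: [0.567, 0.0042, 0.0043]
orientation: [0.0, 0.646, 0.764, -0.0]
ft_force: [-0.5, -1.0, -0.4]
grip_width: 0.0854
grasp_force: 0.1
```

Call:
move_arm(steps=[3,0,0,0,0,0,100,3,0,0,0,0,0,100,3,0,0,0,0,0,100,2,0,0,0,0,0,100,2,0,0,0,0,0,100,2,0,0,0,0,0,100,2,0,0,0,0,0,100,1,0,0,0,0,0,100,1,0,0,0,0,0,100,0,0,0,0,0,0,100])

```text
clock: 6.6
position: [0.5639, 0.0228, 0.0043]
orientation: [-0.0, 0.646, 0.764, 0.0]
ft_force: [0.1, -0.7, 0.3]
grip_width: 0.0855
grasp_force: 0.0
```

```bash
python3 plan.py; python3 -c "
from h import *
crop('side',190,180,180,135,4,'pics/c4.png')"
```

```text
t 6.6 red xy 9.931244257172523 -50.89211145974375 z 4.297386181544092 rot left [ 0.0018 -0.0038  0.1263] F [ 0.0726 -0.6692  0.3043] w 0.0854770740017948
```

View pics/c4.png

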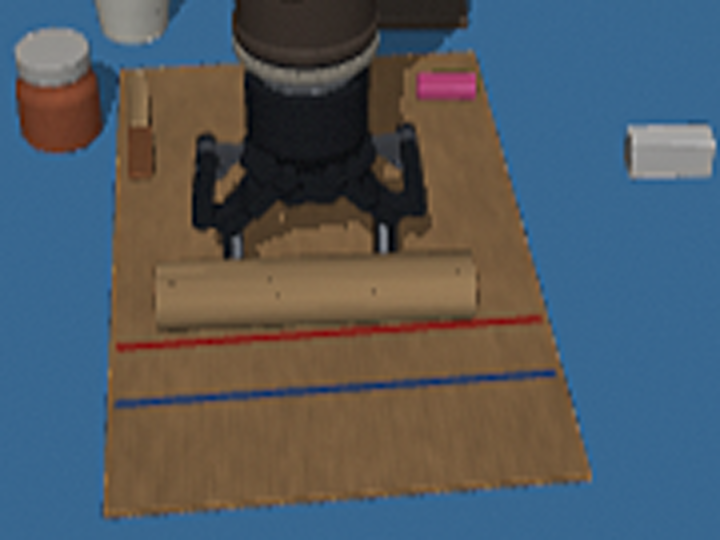

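The roller is in front of the fingers, with its silhouette corners at about (155,264), (474,252), (476,319) and (158,328). The red line is just ahead of it at (117,347)–(543,320). I'll fit its pose.

```bash
cat > fit.py <<'E'
from plan import *
from scipy.optimize import least_squares
def fit(corn,x0,y0,red=None,name='side'):   # corn: crop px TL,TR,BR,BL
    c=bot.capture(name); k=np.array([x0,y0])
    px=lambda p:(np.array(p)+.5)/4-.5+k
    O=-c["R"].T@c["t"]
    def pts(q):
        x,y,th=q; C=np.array([*(m+x*ex+y*ey),.028]); ax=np.array([np.cos(a+th),np.sin(a+th),0])
        n=np.array([-ax[1],ax[0],0]); v=O-C; v=v-v@ax*ax; dist=np.linalg.norm(v); v/=dist; w=np.cross(ax,v)
        r=.022; cs=r/dist; sn=np.sqrt(1-cs*cs)
        t1=r*(cs*v+sn*w); t2=r*(cs*v-sn*w)
        if t1[2]<t2[2]: t1,t2=t2,t1
        return [proj(c,C+s*.1*ax+t) for s,t in((1,t1),(-1,t1),(-1,t2),(1,t2))]
    obs=np.array([px(p) for p in corn])
    f=lambda q:(np.array(pts(q))-obs).ravel()
    s=least_squares(f,[0,0,0]); print('roller x,y mm, deg',s.x[:2]*1e3,np.degrees(s.x[2]),'res px',s.fun)
    if red:
        for p in red:
            P=unproj(c,*px(p),.006)[:2]-m; print('red px -> red frame mm',P@ex*1e3,P@ey*1e3)
if __name__=='__main__':
    fit([(155,264),(474,252),(476,319),(158,328)],190,180,[(117,347),(543,320),(330,333)])
E
python3 fit.py
```

```text
roller x,y mm, deg [  7.3604 -16.9286] -2.716513545617458 res px [ 0.5458 -0.7506 -0.4234 -0.2673 -0.2561  0.321   0.1252  0.7926]
red px -> red frame mm 134.21724616095864 -1.1426592385142542
red px -> red frame mm -136.62054917469246 0.6423524145331011
red px -> red frame mm 0.3636782640640411 -0.7117212042493237
```

Call:
move_arm(steps=[2,0,0,0,0,0,100,2,0,0,0,0,0,100,2,0,0,0,0,0,100,2,0,0,0,0,0,100,2,0,0,0,0,0,100,2,0,0,0,0,0,100,1.5,0,0,0,0,0,100,1.5,0,0,0,0,0,100,1,0,0,0,0,0,100,0.5,0,0,0,0,0,100])

```text
clock: 7.7
position: [0.5611, 0.039, 0.0043]
orientation: [0.0, 0.646, 0.764, 0.0]
ft_force: [-0.3, 0.1, 0.4]
grip_width: 0.0855
grasp_force: 0.1
```

Call:
move_arm(steps=[0,0,0,0,0,0,100,0,0,0,0,0,0,100,-10,0,0,0,0,0,100,-20,0,-20,0,0,0,100,-20,0,-30,0,0,0,100,-30,0,-30,0,0,0,100,-50,0,-20,0,0,0,100,-50,0,0,0,0,0,100,-40,0,0,0,0,0,40,0,0,0,0,0,0,40])

```text
clock: 8.7
position: [0.5964, -0.1843, 0.1025]
orientation: [0.001, 0.65, 0.76, -0.002]
ft_force: [-0.8, -0.8, -1.1]
grip_width: 0.0589
grasp_force: 0.0
```

```bash
python3 plan.py; python3 -c "
from h import *
crop('side',190,180,180,135,4,'pics/c5.png')
crop('top',170,122,200,150,4,'pics/c6.png')"
```

```text
t 8.7 red xy 7.996534459878419 -260.6001630582257 z 102.51582453657063 rot left [-0.061   0.2633 -0.4857] F [-0.8292 -0.8235 -1.1217] w 0.05890819339586203
```

View pics/c6.png

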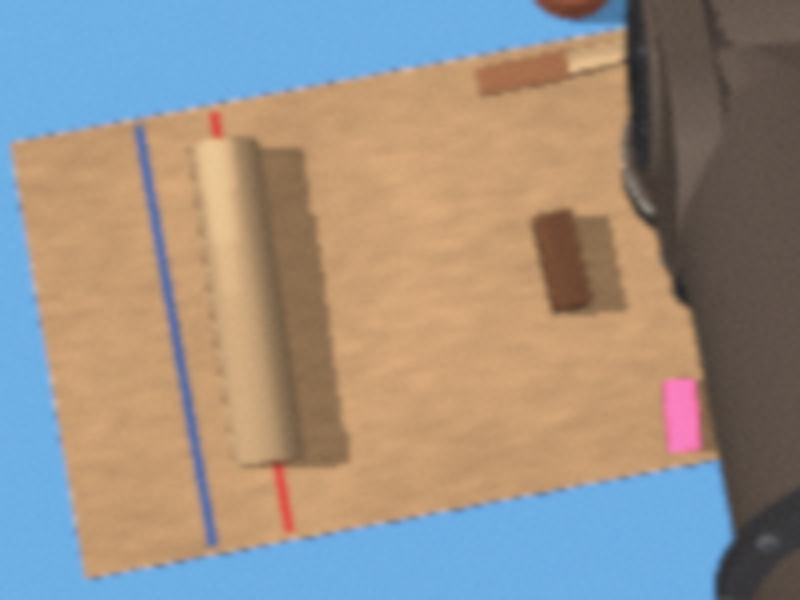

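The roller now lies over the red line, axis (226,140)–(269,462), still tilted a little. The stop hasn't moved from (561,261).

```bash
python3 - <<'E'
from plan import *
c=bot.capture('top')
U=lambda x,y,z:unproj(c,170+(x+.5)/4-.5,122+(y+.5)/4-.5,z)[:2]-m
for p in((226,140),(269,462)):
    P=U(*p,.028); print(P@ex*1e3,P@ey*1e3)
E
python3 plan.py 0 -245 60 4
```

```text
111.48031157221351 -5.669451075256715
-90.35153002354771 3.3018718369277646
t 8.85 red xy 9.898509945634133 -251.00054358298075 z 102.64113096132077 rot left [-0.0206 -0.0386  0.0784] F [ 0.1007  0.4002 -0.0237] w 0.03603468037961009
[1.5, -2.5, 10.7, -0.0, -0.0, 0.0]
[1.5, -2.5, 10.7, -0.0, -0.0, 0.0]
[1.5, -2.5, 10.7, -0.0, -0.0, 0.0]
[1.5, -2.5, 10.7, -0.0, -0.0, 0.0]
```

View pics/c5.png

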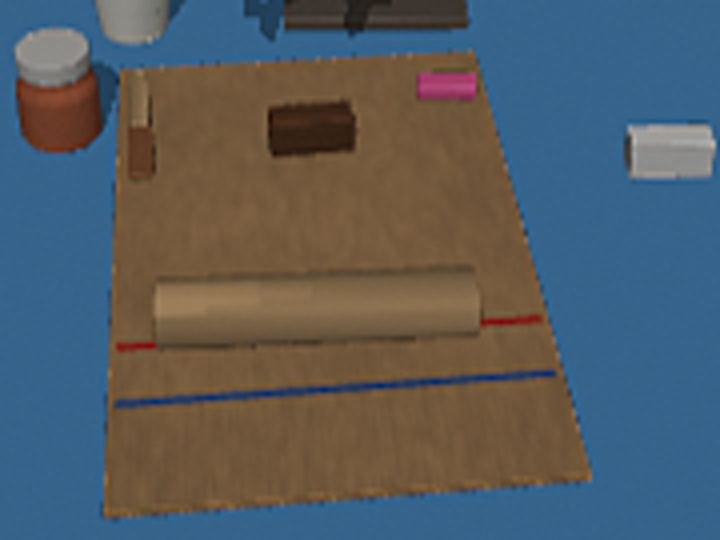

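Both ends are within 6 mm of red: -5.7 and +3.3 mm. Next I'll lower the half-shut fingers behind the stop, turned 2.5° to match the roller.

Call:
move_arm(steps=[4,-3,10,0,0,0.5,25,4,-3,15,0,0,1,25,4,-3,20,0,0,1,25,2,-3,20,0,0,0,25,0,0,15,0,0,0,25,0,0,8,0,0,0,25,0,0,2,0,0,0,25,0,0,0,0,0,0,25])

```text
clock: 9.65
position: [0.5835, -0.1622, 0.013]
orientation: [0.0, 0.662, 0.749, 0.0]
ft_force: [-1.4, -1.0, -0.5]
grip_width: 0.0212
grasp_force: 0.0
```

```bash
python3 plan.py; python3 -c "
from h import *
crop('side',190,180,180,135,4,'pics/c7.png')"
```

```text
t 9.65 red xy -1.123245220156277 -236.64535564442826 z 12.98741909871428 rot left [ 0.0158  0.001  -2.3681] F [-1.3523 -0.9862 -0.5498] w 0.0212068867232248
```

View pics/c7.png

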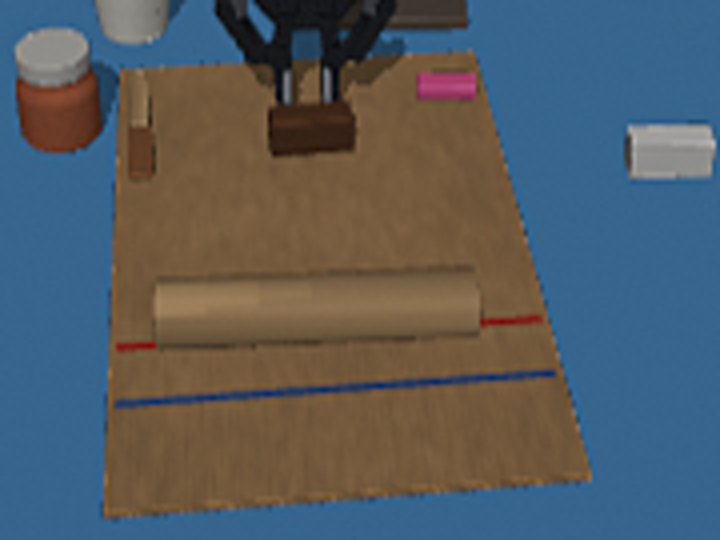

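The fingers, at (288,90) and (328,90), are centred behind the stop at (312,128). I'll push it most of the way.

Call:
move_arm(steps=[6,0,0,0,0,0,25,8,0,0,0,0,0,25,8,0,0,0,0,0,25,8,0,0,0,0,0,25,8,0,0,0,0,0,25,8,0,0,0,0,0,25,8,0,0,0,0,0,25,8,0,0,0,0,0,25,8,0,0,0,0,0,25,8,0,0,0,0,0,25])

```text
clock: 10.7
position: [0.5735, -0.0844, 0.0129]
orientation: [0.0, 0.662, 0.749, -0.0]
ft_force: [0.5, -0.8, 1.6]
grip_width: 0.021
grasp_force: 1.0
```

Call:
move_arm(steps=[8,0,0,0,0,0,25,8,0,0,0,0,0,25,8,0,0,0,0,0,25,8,0,0,0,0,0,25,8,0,0,0,0,0,25,8,0,0,0,0,0,25,8,0,0,0,0,0,25,8,0,0,0,0,0,25,6,0,0,0,0,0,25,3,0,0,0,0,0,25])

```text
clock: 11.7
position: [0.5644, -0.0116, 0.0129]
orientation: [-0.0, 0.662, 0.75, 0.0]
ft_force: [-0.5, -1.6, 0.8]
grip_width: 0.0212
grasp_force: 0.9
```

Call:
move_arm(steps=[2,0,0,0,0,0,25,0,0,0,0,0,0,25,0,0,0,0,0,0,25])

```text
clock: 12.0
position: [0.5642, -0.0105, 0.0127]
orientation: [-0.0, 0.662, 0.749, -0.0]
ft_force: [-0.2, -0.3, -0.4]
grip_width: 0.0214
grasp_force: 0.0
```

```bash
python3 plan.py; python3 -c "
from h import *
crop('side',210,210,150,90,5,'pics/c8.png')"
```

```text
t 12.0 red xy 4.739183752592076 -83.8471832998349 z 12.737462340823784 rot left [-0.0162 -0.0119 -2.3862] F [-0.1593 -0.3272 -0.4466] w 0.0214159897749742
```

View pics/c8.png

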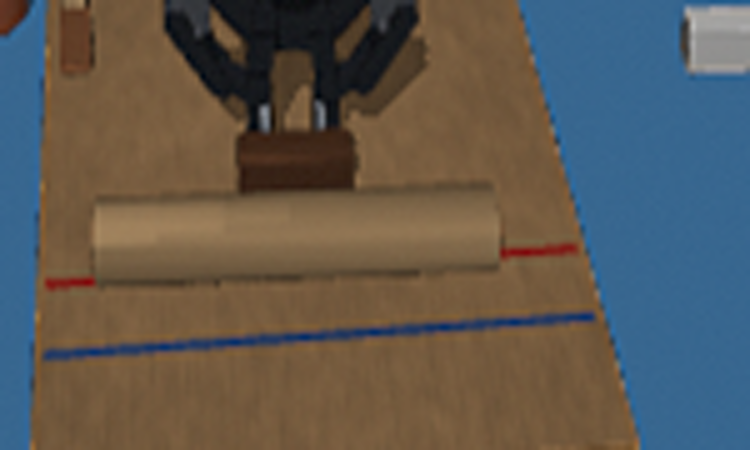

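The stop, with its top front edge around (240,168)–(355,164), is square and still short of the roller. I'll check the remaining gap.

Run:
```python
from plan import *
c=bot.capture('side'); here()
U=lambda x,y,z:unproj(c,210+(x+.5)/5-.5,210+(y+.5)/5-.5,z)[:2]-m
for p in((238,169),(356,164),(240,133),(352,131)):
    P=U(*p,.036); print(P@ex*1e3,P@ey*1e3)
```

```text
t 12.1 red xy 4.77710064866324 -83.96147271470493 z 12.759363297886978 rot left [-0.0107 -0.0096 -2.3964] F [-0.6259 -0.0197 -0.5068] w 0.021341587487503554
34.9790735816807 -44.711946829919995
-25.831175023805415 -42.796171956108246
32.41476105274238 -73.19455031219529
-26.364926232219087 -69.21853921596536
```

Call:
move_arm(steps=[4,0,0,0,0,0,25,4,0,0,0,0,0,25,4,0,0,0,0,0,25,3,0,0,0,0,0,25,2,0,0,0,0,0,25,1,0,0,0,0,0,25,1,0,0,0,0,0,25,1,0,0,0,0,0,25,1,0,0,0,0,0,25,1,0,0,0,0,0,25])

```text
clock: 13.1
position: [0.5616, 0.0112, 0.0129]
orientation: [0.0, 0.662, 0.749, -0.0]
ft_force: [-0.0, -1.1, -0.3]
grip_width: 0.0214
grasp_force: 0.3
```

Call:
move_arm(steps=[0.5,0,0,0,0,0,25,0.5,0,0,0,0,0,25,0.5,0,0,0,0,0,25,0.5,0,0,0,0,0,25,0,0,0,0,0,0,25,0,0,0,0,0,0,25])

```text
clock: 13.7
position: [0.5613, 0.0133, 0.0129]
orientation: [-0.0, 0.662, 0.749, -0.0]
ft_force: [0.0, 0.5, 0.2]
grip_width: 0.021
grasp_force: 0.2
```

```bash
python3 plan.py
```

```text
t 13.7 red xy 5.865144245254311 -59.89878899156218 z 12.852877718639585 rot left [-0.0014 -0.0004 -2.3805] F [0.0391 0.4856 0.1532] w 0.020958439626560157
```

I've used all 10 picture views, so the last check has to be numeric. I'll retreat and compare the new image with the earlier crops.

Call:
move_arm(steps=[-5,0,0,0,0,0,25,-15,0,-10,0,0,0,25,-20,0,-30,0,0,0,25,-30,0,-30,0,0,0,25,-50,0,-20,0,0,0,25,-50,0,0,0,0,0,25,-50,0,0,0,0,0,25,0,0,0,0,0,0,25,0,0,0,0,0,0,25])

```text
clock: 14.6
position: [0.5874, -0.2037, 0.1011]
orientation: [-0.0, 0.664, 0.748, -0.0]
ft_force: [-0.1, 1.8, -0.0]
grip_width: 0.0212
grasp_force: 0.0
```

```bash
cat > chk.py <<'E'
from plan import *
here(); c=crop('top',170,122,200,150,4,'pics/c9.png'); new=cv2.imread('pics/c9.png'); old=cv2.imread('pics/c6.png'); o1=cv2.imread('pics/c1.png')
U=lambda x,y,z:unproj(c,170+(x+.5)/4-.5,122+(y+.5)/4-.5,z)[:2]-m
def stop(im,lab):
    R_=((im.max(2)<118)&(im[:,:,2]>im[:,:,0]*1.4)).astype(np.uint8)
    n,l,st,ce=cv2.connectedComponentsWithStats(R_)
    for i in range(1,n):
        if 1500<st[i,4]<9000:
            r=cv2.minAreaRect(np.argwhere(l==i)[:,::-1].astype(np.float32)); P=U(*r[0],.036); print(lab,'stop?',st[i],r,'red mm',P@ex*1e3,P@ey*1e3)
stop(old,'old');stop(new,'new')
print(new[300,200:400:4].tolist()) if 0 else None
for n,(x,y,w,h) in dict(a=(180,125,95,50),b=(222,425,95,55)).items():
    t=old[y:y+h,x:x+w]; s=new[y-12:y+h+12,x-32:x+w+32]
    r=cv2.matchTemplate(s,t,cv2.TM_CCOEFF_NORMED); _,v,_,p=cv2.minMaxLoc(r); print(n,'shift px',p[0]-32,p[1]-12,'score',v)
# brightness profile across the roller and stop, rows 250..300
for y in(180,250,280,300,420): print(y,[(x,int(new[y,x].sum())//3,int(old[y,x].sum())//3) for x in range(184,356,6)])
E
python3 chk.py
```

```text
t 14.6 red xy -4.033475615265187 -278.2653918209687 z 101.08239216241321 rot left [-0.0248  0.0079 -2.6043] F [-0.1148  1.7638 -0.0312] w 0.02116495687685006
old stop? [ 542  214   51   97 3133] ((564.1935424804688, 262.75146484375), (97.82354736328125, 40.37936019897461), 77.19573211669922) red mm -3.5150386375761706 -197.47363188682039
new stop? [ 278  246   57  104 3591] ((303.6000061035156, 297.3000183105469), (103.1968994140625, 53.955108642578125), 82.87498474121094) red mm 4.883881605151684 -36.13468857416417
a shift px 0 0 score 0.9989047050476074
b shift px 0 0 score 0.9984679222106934
180 [(184, 165, 164), (190, 154, 154), (196, 153, 155), (202, 180, 179), (208, 190, 191), (214, 192, 193), (220, 190, 191), (226, 186, 186), (232, 173, 176), (238, 150, 150), (244, 128, 128), (250, 114, 116), (256, 100, 102), (262, 96, 97), (268, 105, 106), (274, 108, 109), (280, 107, 108), (286, 107, 109), (292, 106, 105), (298, 106, 105), (304, 114, 116), (310, 143, 143), (316, 154, 154), (322, 155, 157), (328, 158, 158), (334, 157, 157), (340, 157, 160), (346, 156, 155), (352, 156, 156)]
25
[... 1252 characters left out ...]
, 96, 97), (286, 98, 106), (292, 88, 107), (298, 79, 107), (304, 77, 105), (310, 76, 108), (316, 77, 105), (322, 74, 118), (328, 83, 148), (334, 107, 158), (340, 110, 160), (346, 110, 159), (352, 109, 159)]
420 [(184, 143, 145), (190, 120, 120), (196, 135, 136), (202, 151, 152), (208, 152, 155), (214, 157, 155), (220, 158, 158), (226, 156, 156), (232, 158, 160), (238, 166, 166), (244, 166, 168), (250, 166, 165), (256, 162, 163), (262, 158, 158), (268, 151, 150), (274, 138, 139), (280, 123, 124), (286, 107, 109), (292, 96, 98), (298, 96, 95), (304, 106, 108), (310, 112, 110), (316, 109, 110), (322, 108, 108), (328, 106, 106), (334, 110, 110), (340, 129, 130), (346, 160, 159), (352, 165, 163)]
```

Run:
```python
from plan import *
here(); c=bot.capture('top'); g=c['img'].astype(float)
new=cv2.imread('pics/c9.png').astype(int).sum(2)//3; col=cv2.imread('pics/c9.png')
U=lambda x,y,z:unproj(c,170+(x+.5)/4-.5,122+(y+.5)/4-.5,z)[:2]-m
th=np.radians(-2.55); n=np.array([-np.sin(th),np.cos(th)]); C=np.array([.0106,-.0012])
for y in(265,280,295,310,325):
    row=new[y,300:350].astype(float); x=300+np.argmax(np.gradient(cv2.GaussianBlur(row[None],(7,1),0)[0])); 
    P=U(x,y,.036); q=np.array([P@ex,P@ey]); print(y,x,q*1e3,'dist centre-roller', -(q-C)@n*1e3-12, 'red-channel',col[y,268:300:3,2].tolist(),col[y,268:300:3,0].tolist())
```

```text
t 14.65 red xy -3.422460568291541 -276.1584589048977 z 101.21176249266098 rot left [-0.0122 -0.0415 -2.434 ] F [-0.033   0.5451 -0.358 ] w 0.021567801101477338
265 325 [ 22.1133 -52.6164] dist centre-roller 38.853214185491424 red-channel [126, 120, 121, 126, 129, 129, 127, 122, 117, 114, 112] [79, 73, 72, 73, 68, 63, 61, 59, 55, 54, 54]
280 325 [ 12.9856 -50.9608] dist centre-roller 37.60533708589868 red-channel [131, 122, 117, 119, 119, 119, 120, 122, 121, 117, 113] [81, 75, 71, 72, 69, 64, 61, 61, 58, 55, 53]
295 329 [  3.4179 -51.7221] dist centre-roller 38.79162045465553 red-channel [137, 128, 121, 118, 122, 129, 132, 128, 122, 115, 112] [84, 79, 75, 73, 71, 71, 69, 62, 57, 54, 53]
310 329 [ -5.6878 -50.069 ] dist centre-roller 37.54525858094993 red-channel [144, 134, 126, 119, 115, 114, 115, 116, 117, 117, 115] [89, 83, 77, 74, 71, 67, 63, 61, 57, 55, 55]
325 334 [-15.3458 -51.433 ] dist centre-roller 39.337623130096084 red-channel [148, 139, 130, 124, 119, 120, 125, 130, 128, 121, 116] [90, 85, 80, 76, 72, 71, 72, 70, 64, 59, 55]
```

The roller hasn't moved and the gap is about 4 mm. I'll retrace the path and nudge the stop closer.

Call:
move_arm(steps=[50,0,0,0,0,0,25,50,0,0,0,0,0,25,50,0,20,0,0,0,25,28,0,30,0,0,0,25,18,0,30,0,0,0,25,14,0,9,0,0,0,25,0,0,0,0,0,0,25,0,0,0,0,0,0,25])

```text
clock: 15.5
position: [0.5626, 0.0042, 0.0143]
orientation: [0.0, 0.661, 0.75, 0.0]
ft_force: [-0.6, 0.2, 0.6]
grip_width: 0.0213
grasp_force: 0.0
```

```bash
python3 plan.py
```

```text
t 15.5 red xy 5.667199040668031 -69.02439358304724 z 14.335892215110814 rot left [ 0.0114 -0.0023 -2.2484] F [-0.5791  0.2217  0.6352] w 0.021301933129297894
```

Call:
move_arm(steps=[3,0,0,0,0,0,25,3,0,0,0,0,0,25,2,0,0,0,0,0,25,1,0,0,0,0,0,25,1,0,0,0,0,0,25,1,0,0,0,0,0,25,1,0,0,0,0,0,25,0.6,0,0,0,0,0,25,0.5,0,0,0,0,0,25,0.5,0,0,0,0,0,25])

```text
clock: 16.5
position: [0.561, 0.0167, 0.0139]
orientation: [0.0, 0.662, 0.749, -0.0]
ft_force: [0.6, -1.9, 0.8]
grip_width: 0.0214
grasp_force: 0.9
```

Call:
move_arm(steps=[0,0,0,0,0,0,25,0,0,0,0,0,0,25,-5,0,0,0,0,0,25,-15,0,-10,0,0,0,25,-20,0,-30,0,0,0,25,-30,0,-30,0,0,0,25,-50,0,-20,0,0,0,25,-50,0,0,0,0,0,25,-50,0,0,0,0,0,25,0,0,0,0,0,0,25])

```text
clock: 17.5
position: [0.5865, -0.2082, 0.1019]
orientation: [0.001, 0.666, 0.746, -0.002]
ft_force: [-0.7, -0.2, -0.2]
grip_width: 0.0212
grasp_force: 0.0
```

```bash
cp pics/c9.png pics/c9old.png; python3 chk.py | grep -E 'shift|new'
python3 - <<'E'
from plan import *
c=bot.capture('top'); new=cv2.imread('pics/c9.png').astype(int).sum(2)//3
U=lambda x,y,z:unproj(c,170+(x+.5)/4-.5,122+(y+.5)/4-.5,z)[:2]-m
th=np.radians(-2.55); n=np.array([-np.sin(th),np.cos(th)]); C=np.array([.0106,-.0012])
for y in range(260,335,8):
    row=new[y,300:350].astype(float); x=300+np.argmax(np.gradient(cv2.GaussianBlur(row[None],(7,1),0)[0]))
    P=U(x,y,.036); q=np.array([P@ex,P@ey]); print(y,x,-(q-C)@n*1e3-12)
E
```

```text
new stop? [ 269  244   61  108 4485] ((299.3340148925781, 297.067138671875), (104.9190444946289, 50.43549728393555), 82.01067352294922) red mm 5.50616560211054 -33.58487157432178
a shift px -1 0 score 0.9973387122154236
b shift px 0 0 score 0.9964401721954346
260 318 35.00641890337983
268 318 34.34178841131507
276 320 34.89482863481251
284 321 34.83908645062992
292 322 34.78337952186221
300 324 35.3357559391262
308 324 34.67207129686708
316 325 34.616469933893356
324 326 34.56090369284155
332 328 35.11265266251822
```

The stop is now touching: centre distance is about 34.7 mm, square, and the roller shifted less than 1 mm. I'm handing in.

```bash
python3 -c "
from bench import bot
print(bot.finish_job())"
```

```text
the job is handed in; nothing more can be done
None
```

The job is handed in, though the hand-in call gave no verdict: the roller lies along the red line with both ends measured within about 6 mm of it (tilted about 2.5°), and the stop block sits squarely against it at about 34.7 mm between centres (34 is touching).

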